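# Return the pipette to its sloped stand

### The arm

A 6-joint arm with a two-finger parallel gripper is mounted at the origin on the work surface. World frame = base frame: x ahead of the robot, y to its left, z up, the work surface at z = 0. Lengths are in m, angles in rad, forces in N, time in s.
With the tool pointing down it reaches from about 0.375 to 0.925 m from the base axis. Payload 5.7 kg.
Tool frame: the origin (TCP) lies at the very end of the fingers, on their centre line; the grasp point (between the pads) lies 19 mm behind it; z points along the fingers, y is the line along which they close (so a half turn about z gives the same grasp; the last joint's range is limited). The gripper opens to 88 mm and grips with 3 to 60 N. Pads are 20 mm wide; open, the fingers measure 115 mm over their backs; the gripper's body (75 mm by 178 mm) begins 61 mm behind the grasp point.
Start: joints at [-1.403, 0.359, 1.51, -0, 1.272, -0.115], TCP at [0.167, -0.576, 0.223] pointing down, gripper open.
Joint ranges: [-2.97, 2.97], [-1.01, 2.36], [0.21, 2.38], [-0.96, 4.11], [0.2, 2.71], [-2.98, 2.98]. Speed limits (rad/s): [2.39, 2.39, 3.14, 3.14, 3.14, 3.14].

### API

Orientations are given as a unit quaternion [x, y, z, w].
In Python, from plant import read_state, grab_frame, job_done gives the robot as it stands. The module is installed in compiled form; this text tells all that it offers.
- The arm moves only by the tool play_rows, never from a script. Its argument "commands" is a list of rows, each an object of numbers: "dx", "dy", "dz": the shift along the tool's x, y, z each as a share of 0.6 m, from -1 to 1; "wx", "wy", "wz": the turn, a rotation vector about the tool's x, y, z each as a share of 180 degrees, from -1 to 1; "hand": the opening, from 0 (shut) to 1 (fully open). A call has 1 to 10 rows; each row is the pose to reach, as a shift and turn from the pose commanded when the call began, along the tool's axes at that moment, turning the shorter way round; what a row does not reach only later rows make up. A row lasts 1/12 s, in which the tool goes at most 41.7 mm and 7.16 degrees, less where a joint would pass 70% of its speed; a pose out of reach is approached as far as the arm can. A call with a number of a shift or a turn outside -1 to 1 is refused whole. A call with a gripper value outside its range is refused whole. The fingers move at their own pace and stop on an object; "newtons" is the grip in N (left out, the last holds). Time passes only in rows, so rows that repeat a pose let the fingers close. It gives the time, the measured TCP pose, the force, the opening and the grip force at its end, in the units of the state.
- read_state(): the state, without advancing time (a new reading comes with each control period).
- grab_frame(name): name is "scene" or "top"; returns a dict with "color" (384x512x3 uint8, red, green, blue), "z_map" (384x512 float32, m along the optical axis (not along the pixel's ray), 0 where there is no reading), "intrinsics" (3x3 intrinsics, pixels), "world_to_cam" (4x4, takes a point from world to camera coordinates). Camera axes: x right, y down, z forward; pixel columns grow to the right and rows downward; lengths in m; the calibration is good to about 2 mm. A picture is of the moment at which its call begins.
- job_done(): hands the job in; it is judged then, once.
The state is a dict: "time_s": time; "q": joint angles; "qvel": joint speeds; "effort": joint torques, N m; "tool_pos": TCP position; "ee_rot": TCP orientation; "ft_force": force on the tool from outside, world axes, zero at the start; "ft_torque": the same for the moment, N m; "gripper_width": finger opening in m; "grip_force": force on a finger pad.
Only numpy, scipy, OpenCV 4.12 (cv2) and the standard library are available. Lean on these libraries where they do the work, as an engineer would, in place of code of your own. Each camera call takes 0.05 s, during which the arm holds its last target. There are 200 camera calls.

### The job

A pipette has been left lying on the pale rubber mat. Pick it up and lay it in one of the two empty places of the pipette stand, the way the other pipette already lies there: handle across the taller notched plate, shaft in the notch of the lower plate in line with it, so that it slopes down towards its tip. Set it down gently without letting it fall, and leave the other pipette and the things around the stand where they are.

Things in the scene. Friction and masses are not known exactly. Their poses are not given: they have to be found in the camera images.
- pipette: Loose grey pipette to put away, 210 mm long, 60-130 g. Its x axis runs along it to the tip; origin on that axis, near the balance point. Along x: button and rod -80 to -58 mm; handle -58 to +50, a bar 25 mm high (z), 26 wide (y; 29 behind -31); shaft +50 to +104, 15 round; tip cone to +130. Starts flat on the mat, z up, axis 15.5 mm over the bench, tip away from the robot within 0.8 rad.
- pipette_grip (a point): Point on the pipette's axis 14 mm from its origin towards the tip: a good place to grip across the handle (26 mm wide along the pipette's y); clear of both plates when it rests in the stand.
- pipette_tip (a point): Tip end of that pipette, on its axis, 130 mm along +x from its origin. (At the other end, x = -60 to -47 mm, a finger-rest hook stands out sideways to 41 mm on its +y side and an ejector push to 20 mm on its -y side.)
- stand: Pipette stand, white plates, fixed; origin under the centre of its dark 136 x 226 x 8 mm base, x from taller to lower plate (away from the robot within 0.35 rad), z up. Two upright plates, each 8 mm thick, 226 wide, stand at x = -52 (taller) and +52 mm (lower), each with three notches at y = +70, 0, -70 mm. Between them it is open but for two rods, 35 mm high at the top, at y = +-95.
- taller_notch (a point): Middle of the floor of the taller plate's centre notch. Its notch floors are 75 mm above the bench, 36 mm wide and level; the rounded lands between notches rise to 92 mm.
- lower_notch (a point): Middle of the floor of the lower plate's centre notch. Its notch floors are 58 mm above the bench, 30 mm wide and level; the rounded lands between notches rise to 78 mm.
- place_middle (a point): Empty middle place of the stand (y = 0): the point where the pipette's origin lies when it rests there well centred, 82 mm over the bench, 20 mm from the stand's centre towards the taller plate. The resting pipette's x axis points along the stand's x and 12 degrees (0.21 rad) down; 14 mm of shift along its length either way still rests well.
- place_right (a point): The same point of the other empty place (y = -70 mm in the stand's frame), the one farthest from the other pipette; same resting direction.
- other_pipette: Slightly slimmer pipette of the same make (handle 24 mm wide) already lying, loose, in the stand's place at y = +70 mm; leave it alone. Origin and axes as for the pipette.
- mat: Flat pale grey rubber bench mat, 260 x 220 x 3 mm, fixed, origin under its centre. Stand and mat change sides from run to run.
- tip_box: Closed pipette tip box, grey with a pale lid, 86 x 126 x 70 mm, loose, beyond stand and mat; origin under its centre. Leave alone.
- slide_box: Flat dark slide storage box, 207 x 99 x 35 mm, loose, on the robot's left; origin under its centre. Leave alone.
- reagent_bottle: Amber reagent bottle, 70 mm round, 140 mm high, loose, on the robot's right; origin under its centre. Leave alone.
Things that resemble listed ones, but are neither listed nor needed, are in the scene too. What is shaped like the pipette but blue, green or orange is not meant.

How it is judged:
On the way:
1. the pipette has been picked up clear of the bench (height (world z) of pipette above 0.06 m and height (world z) of pipette_tip above 0.04 m and contact force between pipette and the fingers above 0.5 N), for 0.2 s.
At the end, for the whole second after the job is handed in: Pipette at rest in an empty place, on the stand alone: origin within 18 mm along, 10 mm sideways and 8 mm in height of the place point, tip within 17 mm sideways, sloping 8 to 16 degrees down to its tip. Other pipette within 15 mm, boxes and bottle within 20 mm of their start (x of pipette in the frame of stand between -0.038 and -0.001 m and z of pipette in the frame of stand between 0.074 and 0.09 m and x of pipette_tip in the frame of stand between 0.085 and 0.13 m and angle between pipette's own x axis and vertical between 1.71 and 1.85 rad and ((y of pipette in the frame of stand between -0.01 and 0.01 m and y of pipette_tip in the frame of stand between -0.017 and 0.017 m) or (y of pipette in the frame of stand between -0.08 and -0.06 m and y of pipette_tip in the frame of stand between -0.087 and -0.053 m)) and contact force between pipette and stand above 0.2 N and linear speed of pipette below 0.02 m/s and angular speed of pipette below 0.15 rad/s and distance of other_pipette from where it was at the start of the episode below 0.015 m and distance of each of tip_box, slide_box, reagent_bottle from where it was at the start of the episode below 0.02 m); the robot touches nothing.
It fails at once if the pipette falls: moves faster than 0.7 m/s (a free fall of 25 mm) with no finger touching it (linear speed of pipette above 0.7 m/s and contact force between pipette and the fingers below 0.05 N).
It fails at once if the other pipette is pushed more than 30 mm from its place (distance of other_pipette from where it was at the start of the episode above 0.03 m).
It also fails if it takes over 35 s, if anything falls off the work surface, if the arm or the gripper's body presses on something with over 40 N, if the wrist force passes 120 N, or if a joint passes its speed limit or range.

## Working session

There is one attempt and no reset: what is moved stays moved. The work goes in short steps, Python scripts to look and compute and a tool call to move; the robot and the scene stay as the last step left them, time stands still between calls to the robot, and variables do not carry over. Pictures are saved under pics/ and viewed, at most 10 in all, crops included, and the job is handed in when it is done.

Besides the shell and the picture viewer there is one more tool, called after "Call:" by a JSON object that holds its "op" and its "data", one argument or row to a line. play_rows: Moves the arm, as the interface text tells. Shift numbers are shares of 0.6 m and turn numbers shares of 180 degrees, none past 1 either way. Its arguments: {"type":"object","properties":{"commands":{"type":"array"},"newtons":{"type":"number"}},"required":["commands"]}

```bash
mkdir -p pics; python3 - <<'E'
from plant import *
import cv2,numpy as np
for n in("scene","top"):
    f=grab_frame(n); np.savez(n+"0.npz",**f); cv2.imwrite(f"pics/{n}0.png",cv2.cvtColor(f["color"],cv2.COLOR_RGB2BGR)); print(n,f["intrinsics"].tolist(),f["world_to_cam"].round(3).tolist())
print(read_state())
E
```

```text
scene [[388.1916140357029, 0.0, 254.86610594381852], [0.0, 388.1916140357029, 187.50502866863707], [0.0, 0.0, 1.0]] [[0.566, 0.824, -0.019, -0.284], [0.489, -0.354, -0.797, -0.203], [-0.664, 0.442, -0.603, 1.836], [0.0, 0.0, 0.0, 1.0]]
top [[358.0474600439418, 0.0, 259.1137741052113], [0.0, 358.0474600439418, 196.9234198761647], [0.0, 0.0, 1.0]] [[0.015, -1.0, -0.002, -0.024], [-0.999, -0.015, -0.035, 0.509], [0.034, 0.003, -0.999, 1.187], [0.0, 0.0, 0.0, 1.0]]
{'time_s': 0.1, 'q': array([-1.40313932e+00,  3.59404174e-01,  1.51134300e+00, -2.56160013e-06,
        1.27250097e+00, -1.15105470e-01]), 'qvel': array([ 1.30006104e-03, -8.99344958e-04, -2.13134059e-03, -2.37836628e-03,
        8.19444990e-05, -6.36741489e-04]), 'effort': array([ 1.15851121e-04, -5.16355991e+01, -2.71404701e+01,  6.77258545e-02,
        2.76854978e-02, -2.89908121e-05]), 'tool_pos': array([ 0.16728744, -0.5755451 ,  0.22190365]), 'ee_rot': array([ 9.90021917e-01,  1.40911030e-01, -2.29705993e-05, -8.27425701e-04]), 'ft_force': array([-0.52571953,  0.43406557,  0.04912437]), 'ft_torque': array([ 0.02853799,  0.0346455 , -0.05403282]), 'grip_force': 0.0, 'gripper_width': 0.08802962326394619}
```

View pics/top0.png

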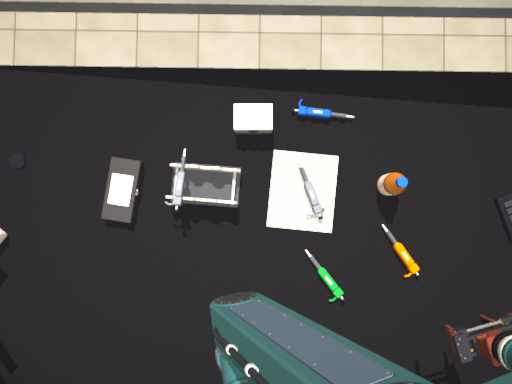

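View pics/scene0.png

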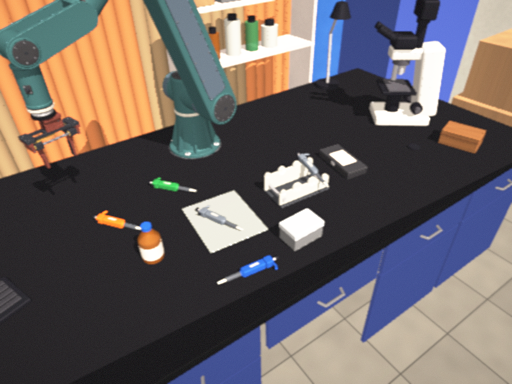

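The top view shows the grey pipette on the mat at about (311,193), with its tip up-left at (299,165). The stand is at about (207,185), with the other grey pipette in its left place at (180,180). Candidates: blue (323,113), green (326,275) and orange (402,250) are ruled out by colour, and (180,180) already lies in the stand. The grey one at (311,193) is on the mat, so it fits. I'll confirm it in a crop and measure.

```bash
cat > h.py <<'E'
import numpy as np,cv2
def load(n): return dict(np.load(n))
def world(f):
    K=f["intrinsics"];T=np.linalg.inv(f["world_to_cam"]);z=f["z_map"]
    v,u=np.mgrid[:z.shape[0],:z.shape[1]]
    p=np.stack([(u-K[0,2])/K[0,0]*z,(v-K[1,2])/K[1,1]*z,z],-1)
    return p@T[:3,:3].T+T[:3,3]
def ray(f,u,v,h):
    K=f["intrinsics"];T=np.linalg.inv(f["world_to_cam"])
    d=T[:3,:3]@np.linalg.solve(K,[u,v,1]);o=T[:3,3]
    return o+d*(h-o[2])/d[2]
def axis(P):
    r,s,a=cv2.minAreaRect((P[:,:2]*1000).astype(np.float32)); return np.array(r)/1000,s,a
E
python3 - <<'E'
from h import *
for n,c in(("top",(160,260,145,345)),("scene",(140,260,170,340))):
    f=load(n+"0.npz");P=world(f);C=f["color"].astype(int)
    i=f["color"][c[0]:c[1],c[2]:c[3],::-1]
    cv2.imwrite(f"pics/{n}_crop.png",cv2.resize(i,None,fx=4,fy=4,interpolation=cv2.INTER_CUBIC))
    np.save(n+"P.npy",P)
    sat=C.max(2)-C.min(2)
    x,y,z=P[...,0],P[...,1],P[...,2]
    m=(x>.3)&(x<.75)&(y<-.0)&(y>-.3)&(z>.009)&(z<.05)&(sat<40)
    k,l,s,ce=cv2.connectedComponentsWithStats(m.astype(np.uint8))
    for j in range(1,k):
        if s[j,4]>40:
            Q=P[l==j];q=Q[:,:2];w,V=np.linalg.eigh(np.cov(q.T));print(n,"pip",s[j].tolist(),Q.mean(0).round(4),V[:,1].round(3),axis(Q),Q[:,2].max())
    m=(x>.35)&(x<.75)&(y>-.02)&(y<.32)&(z>.055)&(z<.12)
    k,l,s,ce=cv2.connectedComponentsWithStats(m.astype(np.uint8))
    for j in range(1,k):
        if s[j,4]>8: Q=P[l==j];print(n,"stand",s[j].tolist(),Q.mean(0).round(4),axis(Q),Q[:,2].max().round(3))
E
```

```text
top pip [256, 130, 16, 3, 41] [ 0.7265 -0.0298  0.0268] [-0.047  0.999] (array([ 0.72624072, -0.02743796]), (4.1291327476501465, 50.17686080932617), 5.904659271240234) 0.049508007168175494
top pip [298, 158, 27, 61, 420] [ 0.5233 -0.1874  0.0245] [-0.937 -0.348] (array([ 0.5417912 , -0.18860083]), (209.568115234375, 57.79966354370117), 10.23078441619873) 0.03400204754630498
top pip [306, 249, 12, 13, 51] [ 0.3158 -0.1907  0.0174] [-0.763 -0.647] (array([ 0.31793039, -0.18870958]), (53.72324752807617, 14.275425910949707), 36.27680969238281) 0.023227476852687667
top stand [234, 121, 28, 10, 261] [0.7354 0.0245 0.0692] (array([0.73622675, 0.02477772]), (27.570215225219727, 86.95582580566406), 0.700142502784729) 0.077
top stand [165, 149, 76, 64, 773] [0.5447 0.1982 0.0818] (array([0.55201324, 0.16291902]), (226.1350860595703, 203.10157775878906), 85.86787414550781) 0.109
scene pip [195, 205, 48, 26, 331] [ 0.5265 -0.1915  0.0226] [-0.929 -0.37 ] (array([ 0.53584375, -0.19008191]), (209.41148376464844, 58.83167266845703), 10.328972816467285) 0.03234209987606185
scene pip [279, 228, 5, 12, 41] [ 0.7371 -0.0537  0.0279] [-0.999  0.046] (array([ 0.73616046, -0.0531016 ]), (5.342432975769043, 24.519994735717773), 89.49332427978516) 0.04979944860260488
scene stand [264, 151, 64, 45, 715] [0.5383 0.1765 0.0747] (array([0.54901569, 0.1600023 ]), (228.91282653808594, 205.41429138183594), 84.07392120361328) 0.105
scene stand [287, 209, 25, 14, 137] [0.7364 0.0234 0.0702] (array([0.73602026, 0.02494372]), (89.08831024169922, 28.191699981689453), 89.69677734375) 0.075
```

View pics/top_crop.png

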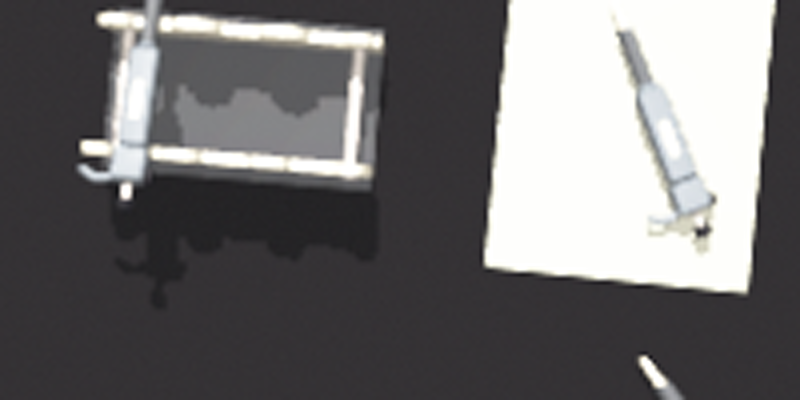

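View pics/scene_crop.png

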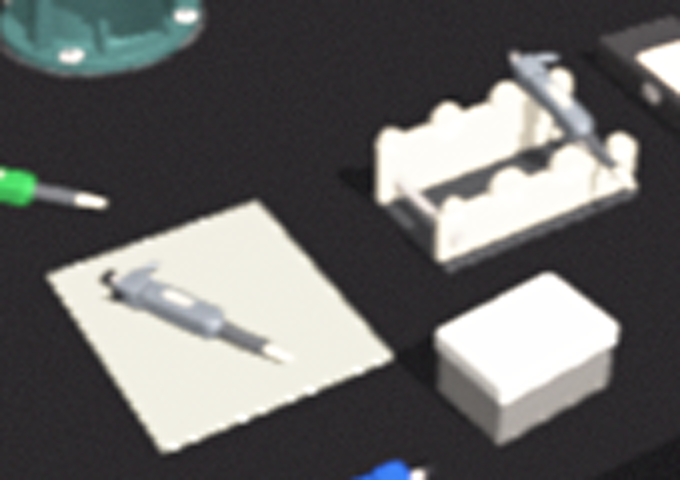

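Both crops confirm it: grey pipette on the mat, hook on its +y (left) side, tip pointing away. The stand's middle and right places are empty. Next I'll get precise axes.

```bash
python3 - <<'E'
from h import *
for n in("top","scene"):
    f=load(n+"0.npz");P=np.load(n+"P.npy");C=f["color"].astype(int)
    x,y,z=P[...,0],P[...,1],P[...,2]
    a0=np.array([.94,.35]);a0/=np.linalg.norm(a0);c0=np.array([.525,-.19])
    m=(abs(x-.53)<.15)&(abs(y+.19)<.1)&(z>.009)&(z<.05)
    Q=P[m][:,:2]
    for _ in range(4):
        s=(Q-c0)@a0;t=(Q-c0)@np.array([-a0[1],a0[0]])
        g=(abs(t)<.02)&(s>s.max()-.165)&(s<s.max()-.03)
        c0=Q[g].mean(0);w,V=np.linalg.eigh(np.cov(Q[g].T));a0=V[:,1]*np.sign(V[0,1])
    s=(Q-c0)@a0;t=(Q-c0)@np.array([-a0[1],a0[0]])
    print(n,"c",c0,"ang",np.arctan2(a0[1],a0[0]),"s",s.min(),s.max())
    for b in np.arange(-.09,.13,.01):
        k=(s>=b)&(s<b+.01)
        if k.any(): print(round(b,3),k.sum(),(t[k].min()*1e3).round(1),(t[k].max()*1e3).round(1),(P[m][k,2].max()*1e3).round(1))
    wh=C.min(2)>(175)
    for nm,lo,hi,xr in(("tall",.07,.1,(.4,.535)),("low",.055,.085,(.555,.66))):
        m=wh&(x>xr[0])&(x<xr[1])&(y>.03)&(y<.32)&(z>lo)&(z<hi)
        Q=P[m][:,:2].astype(np.float32);vx,vy,cx,cy=cv2.fitLine(Q,cv2.DIST_HUBER,0,.01,.01).ravel()
        d=np.array([vx,vy])*np.sign(vy);s=(Q-[cx,cy])@d;g=abs((Q-[cx,cy])@[-d[1],d[0]])<.012
        print(n,nm,len(Q),"ang",np.arctan2(-d[0],d[1]),np.array([cx,cy])+d*s[g].min(),np.array([cx,cy])+d*s[g].max(),"mid",np.array([cx,cy])+d*(s[g].min()+s[g].max())/2)
f=load("top0.npz")
for nm,a,b,h in(("low",(99,18),(384,39),.075),("tall",(81,148),(372,170),.089)):
    p,q=[ray(f,145+u/4-.4,160+v/4-.4,h)[:2] for u,v in(a,b)];d=p-q;print("ray",nm,p,q,(p+q)/2,np.linalg.norm(d),np.arctan2(-d[0],d[1]))
print("tip",ray(f,145+614/4-.4,160+10/4-.4,.0155))
E
```

```text
top c [ 0.53953042 -0.18168939] ang 0.37217671530754937 s -0.14632848526218722 0.10617765470824309
-0.09 26 -20.9 118.6 31.3
-0.08 41 -20.4 37.1 32.3
-0.07 29 -15.5 12.5 32.5
-0.06 25 -14.5 65.6 32.5
-0.05 26 -13.0 11.5 32.0
-0.04 29 -52.5 50.4 33.2
-0.03 27 -13.3 74.1 34.0
-0.02 27 -14.0 26.2 31.6
-0.01 26 -14.3 88.1 29.9
-0.0 27 -13.2 43.2 31.0
0.01 28 -84.1 81.9 33.1
0.02 19 -13.1 9.6 28.5
0.03 14 -111.4 6.8 25.1
0.04 14 -7.2 5.5 24.8
0.05 13 -7.7 6.3 25.8
0.06 15 -8.1 6.8 25.1
0.07 14 -84.3 40.7 27.0
0.08 9 -34.0 53.0 23.7
0.09 8 -71.5 2.8 19.5
0.1 4 -8.3 1.9 20.7
top tall 238 ang -0.08636017 [0.48959267 0.05625069] [0.5088134 0.2782616] mid [0.49920303 0.16725615]
top low 243 ang -0.045881823 [0.5952162  0.04642095] [0.6055881  0.27231842] mid [0.6004021  0.15936968]
scene c [ 0.55167248 -0.18200489] ang 0.4089325067387168 s -0.12625328560708218 0.10861128236711642
-0.09 27 -39.7 53.8 30.0
-0.08 26 -9.3 19.5 31.7
-0.07 16 -8.1 15.5 30.4
-0.06 21 -9.3 18.4 31.6
-0.05 19 -10.1 15.7 31.7
-0.04 21 -10.0 15.8 32.3
-0.03 23 -9.6 15.5 32.2
-0.02 18 -9.6 14.9 30.7
-0.01 21 -9.7 39.7 30.2
-0.0 27 -10.5 15.8 31.0
0.01 15 -6.2 11.3 28.1
0.02 10 -5.1 10.1 27.4
0.03 11 -3.9 9.6 25.3
0.04 11 -5.9 76.6 25.9
0.05 8 -48.5 7.7 25.5
0.06 13 -5.6 3.7 24.9
0.07 6 -1.3 3.3 23.1
0.08 5 -0.4 5.4 19.6
0.09 2 -2.0 1.8 19.1
0.1 1 -38.4 -38.4 9.6
scene tall 189 ang -0.07629652 [0.48979577 0.0555322 ] [0.5064281  0.27310476] mid [0.49811193 0.16431849]
scene low 193 ang -0.07672663 [0.5931876  0.04564155] [0.61033916 0.26874435] mid [0.60176337 0.15719295]
ray low [0.60646822 0.26950142] [0.59318667 0.04370528] [0.59982744 0.15660335] 0.22618642033429018 -0.05875332073235034
ray tall [0.50290944 0.27751437] [0.48922363 0.05051811] [0.49606654 0.16401624] 0.2274084488350772 -0.06021801769842606
tip [ 0.62688516 -0.1440288   0.0155    ]
```

```bash
cat >> h.py <<'E'
from scipy.spatial.transform import Rotation as R
def go(p,yaw,pitch=0):
    "shares from the present pose to TCP p with tool x along yaw, tipped pitch nose-down"
    from plant import read_state
    s=read_state();A=R.from_quat(s["ee_rot"])
    B=R.from_euler("ZY",[yaw,pitch])*R.from_euler("x",np.pi)
    return (A.inv().apply(np.array(p)-s["tool_pos"])/.6).round(4),((A.inv()*B).as_rotvec()/np.pi).round(4),s["tool_pos"].round(4)
E
python3 -c "
from h import *
print(go([.5325,-.186,.14],.375))"
```

```text
(array([ 0.7656, -0.4534,  0.1374]), array([-0.0005, -0.0001, -0.0294]), array([ 0.1673, -0.5755,  0.2219]))
```

Call:
{"op": "play_rows", "data": {
  "commands": [
    {"dx":0.06,"dy":-0.036,"dz":0,"wz":-0.003,"hand":0.7},
    {"dx":0.12,"dy":-0.071,"dz":0.01,"wz":-0.006,"hand":0.7},
    {"dx":0.18,"dy":-0.107,"dz":0.02,"wz":-0.01,"hand":0.7},
    {"dx":0.24,"dy":-0.142,"dz":0.03,"wz":-0.013,"hand":0.7},
    {"dx":0.3,"dy":-0.178,"dz":0.04,"wz":-0.016,"hand":0.7},
    {"dx":0.36,"dy":-0.213,"dz":0.05,"wz":-0.019,"hand":0.7},
    {"dx":0.42,"dy":-0.249,"dz":0.06,"wz":-0.022,"hand":0.7},
    {"dx":0.48,"dy":-0.284,"dz":0.07,"wz":-0.025,"hand":0.7},
    {"dx":0.54,"dy":-0.32,"dz":0.09,"wz":-0.029,"hand":0.7},
    {"dx":0.6,"dy":-0.355,"dz":0.11,"wz":-0.029,"hand":0.7}
  ]
}}

```text
validation failed for argument at $.co...
```

```bash
python3 -c "
from h import *
print(go([.5325,-.186,.14],.375))"
```

```text
(array([ 0.7656, -0.4534,  0.1374]), array([-0.0005, -0.0001, -0.0294]), array([ 0.1673, -0.5755,  0.2219]))
```

Call:
{"op": "play_rows", "data": {
  "commands": [
    {"dx":0.06,"dy":-0.036,"dz":0.0,"wx":0,"wy":0,"wz":-0.003,"hand":0.7},
    {"dx":0.12,"dy":-0.071,"dz":0.01,"wx":0,"wy":0,"wz":-0.006,"hand":0.7},
    {"dx":0.18,"dy":-0.107,"dz":0.02,"wx":0,"wy":0,"wz":-0.01,"hand":0.7},
    {"dx":0.24,"dy":-0.142,"dz":0.03,"wx":0,"wy":0,"wz":-0.013,"hand":0.7},
    {"dx":0.3,"dy":-0.178,"dz":0.04,"wx":0,"wy":0,"wz":-0.016,"hand":0.7},
    {"dx":0.36,"dy":-0.213,"dz":0.05,"wx":0,"wy":0,"wz":-0.019,"hand":0.7},
    {"dx":0.42,"dy":-0.249,"dz":0.06,"wx":0,"wy":0,"wz":-0.022,"hand":0.7},
    {"dx":0.48,"dy":-0.284,"dz":0.07,"wx":0,"wy":0,"wz":-0.025,"hand":0.7},
    {"dx":0.54,"dy":-0.32,"dz":0.09,"wx":0,"wy":0,"wz":-0.029,"hand":0.7},
    {"dx":0.6,"dy":-0.355,"dz":0.11,"wx":0,"wy":0,"wz":-0.029,"hand":0.7}
  ],
  "newtons": 25
}}

```text
time_s: 0.93
tool_pos: [0.4495, -0.275, 0.1586]
ee_rot: [0.983, 0.186, 0.0, 0.0]
ft_force: [0.4, 0.4, -0.2]
gripper_width: 0.0617
grip_force: 0.0
```

```bash
python3 -c "
from h import *
print(go([.5325,-.186,.14],.375))"
```

```text
(array([ 0.1829, -0.0875,  0.0311]), array([ 0.0001, -0.0001, -0.0001]), array([ 0.4495, -0.275 ,  0.1586]))
```

Call:
{"op": "play_rows", "data": {
  "commands": [
    {"dx":0.06,"dy":-0.036,"dz":0.01,"wx":0,"wy":0,"wz":0,"hand":0.7},
    {"dx":0.12,"dy":-0.071,"dz":0.02,"wx":0,"wy":0,"wz":0,"hand":0.7},
    {"dx":0.166,"dy":-0.098,"dz":0.027,"wx":0,"wy":0,"wz":0,"hand":0.7},
    {"dx":0.166,"dy":-0.098,"dz":0.027,"wx":0,"wy":0,"wz":0,"hand":0.7},
    {"dx":0.166,"dy":-0.098,"dz":0.027,"wx":0,"wy":0,"wz":0,"hand":0.7},
    {"dx":0.166,"dy":-0.098,"dz":0.027,"wx":0,"wy":0,"wz":0,"hand":0.7}
  ]
}}

```text
time_s: 1.43
tool_pos: [0.5192, -0.1857, 0.1424]
ee_rot: [0.982, 0.186, -0.0, -0.0]
ft_force: [0.2, 0.4, -0.5]
gripper_width: 0.0613
grip_force: 0.0
```

```bash
python3 - <<'E'
from h import *
from plant import grab_frame
print(go([.5325,-.186,.007],.375))
f=grab_frame("scene");i=f["color"][120:270,150:350,::-1]
cv2.imwrite("pics/s1.png",cv2.resize(i,None,fx=4,fy=4,interpolation=cv2.INTER_CUBIC))
E
```

```text
(array([0.0207, 0.0087, 0.2256]), array([-0.0001,  0.0003, -0.0001]), array([ 0.5192, -0.1857,  0.1424]))
```

View pics/s1.png

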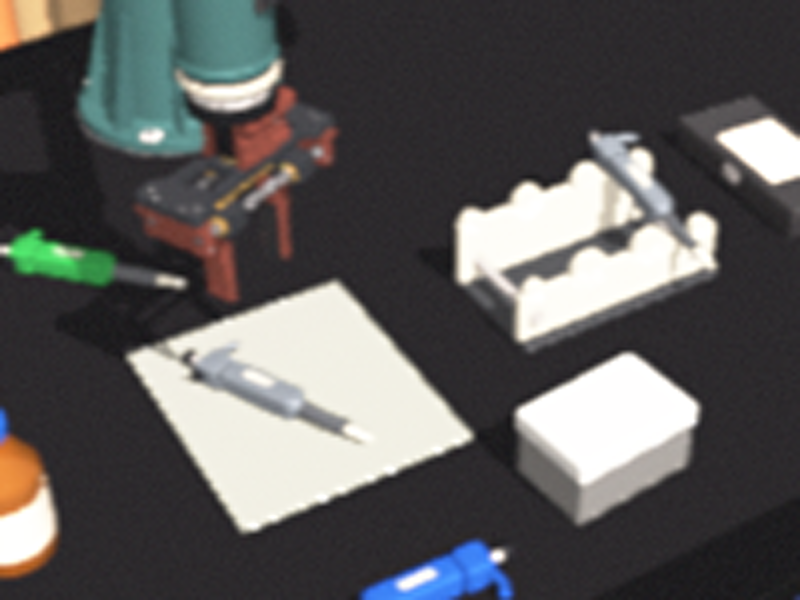

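The gripper is above and behind the handle (fingers near crop (220,290) and (285,255)), and the pipette at (265,385) is undisturbed. Descending now.

Call:
{"op": "play_rows", "data": {
  "commands": [
    {"dx":0.0207,"dy":0.0087,"dz":0.04,"wx":0,"wy":0,"wz":0,"hand":0.7},
    {"dx":0.0207,"dy":0.0087,"dz":0.09,"wx":0,"wy":0,"wz":0,"hand":0.7},
    {"dx":0.0207,"dy":0.0087,"dz":0.13,"wx":0,"wy":0,"wz":0,"hand":0.7},
    {"dx":0.0207,"dy":0.0087,"dz":0.17,"wx":0,"wy":0,"wz":0,"hand":0.7},
    {"dx":0.0207,"dy":0.0087,"dz":0.2,"wx":0,"wy":0,"wz":0,"hand":0.7},
    {"dx":0.0207,"dy":0.0087,"dz":0.22,"wx":0,"wy":0,"wz":0,"hand":0.7},
    {"dx":0.0207,"dy":0.0087,"dz":0.225,"wx":0,"wy":0,"wz":0,"hand":0.7},
    {"dx":0.0207,"dy":0.0087,"dz":0.225,"wx":0,"wy":0,"wz":0,"hand":0.7},
    {"dx":0.0207,"dy":0.0087,"dz":0.225,"wx":0,"wy":0,"wz":0,"hand":0.7}
  ]
}}

```text
time_s: 2.23
tool_pos: [0.5331, -0.187, 0.0083]
ee_rot: [0.983, 0.185, 0.0, 0.0]
ft_force: [0.4, 0.3, 0.1]
gripper_width: 0.0612
grip_force: 0.0
```

```bash
python3 - <<'E'
from h import *
from plant import grab_frame,read_state
print(go([.5325,-.186,.007],.375),read_state()["ft_force"])
f=grab_frame("scene");i=f["color"][160:250,170:290,::-1]
cv2.imwrite("pics/s2.png",cv2.resize(i,None,fx=6,fy=6,interpolation=cv2.INTER_CUBIC))
E
```

```text
(array([-0.0004, -0.0019,  0.0021]), array([ 0.0002, -0.0001, -0.0008]), array([ 0.5331, -0.187 ,  0.0083])) [0.37704084 0.28322519 0.12099461]
```

View pics/s2.png

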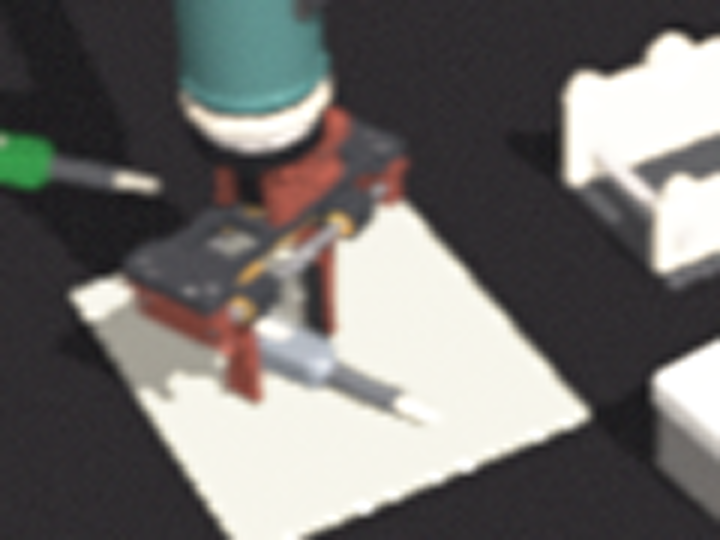

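The fingers straddle the handle at about (245,370) and (325,300), and the handle front shows ahead of them as expected. Closing the gripper.

Call:
{"op": "play_rows", "data": {
  "commands": [
    {"dx":0,"dy":0,"dz":0,"wx":0,"wy":0,"wz":0,"hand":0.4},
    {"dx":0,"dy":0,"dz":0,"wx":0,"wy":0,"wz":0,"hand":0.3},
    {"dx":0,"dy":0,"dz":0,"wx":0,"wy":0,"wz":0,"hand":0.2},
    {"dx":0,"dy":0,"dz":0,"wx":0,"wy":0,"wz":0,"hand":0.1},
    {"dx":0,"dy":0,"dz":0,"wx":0,"wy":0,"wz":0,"hand":0.1},
    {"dx":0,"dy":0,"dz":0,"wx":0,"wy":0,"wz":0,"hand":0.1},
    {"dx":0,"dy":0,"dz":0,"wx":0,"wy":0,"wz":0,"hand":0.1},
    {"dx":0,"dy":0,"dz":0,"wx":0,"wy":0,"wz":0,"hand":0.1}
  ],
  "newtons": 25
}}

```text
time_s: 2.95
tool_pos: [0.5332, -0.1858, 0.0078]
ee_rot: [0.983, 0.186, 0.0, -0.0]
ft_force: [0.2, 1.3, 2.2]
gripper_width: 0.0257
grip_force: 25.0
```

Call:
{"op": "play_rows", "data": {
  "commands": [
    {"dx":0,"dy":0,"dz":-0.02,"wx":0,"wy":0,"wz":0,"hand":0.1},
    {"dx":0,"dy":0,"dz":-0.05,"wx":0,"wy":0,"wz":0,"hand":0.1},
    {"dx":0,"dy":0,"dz":-0.1,"wx":0,"wy":0,"wz":0,"hand":0.1},
    {"dx":0,"dy":0,"dz":-0.15,"wx":0,"wy":0,"wz":0,"hand":0.1},
    {"dx":0,"dy":0,"dz":-0.2,"wx":0,"wy":0,"wz":0,"hand":0.1},
    {"dx":0,"dy":0,"dz":-0.23,"wx":0,"wy":0,"wz":0,"hand":0.1},
    {"dx":0,"dy":0,"dz":-0.25,"wx":0,"wy":0,"wz":0,"hand":0.1},
    {"dx":0,"dy":0,"dz":-0.25,"wx":0,"wy":0,"wz":0,"hand":0.1},
    {"dx":0,"dy":0,"dz":-0.25,"wx":0,"wy":0,"wz":0,"hand":0.1}
  ]
}}

```text
time_s: 3.7
tool_pos: [0.5333, -0.186, 0.1578]
ee_rot: [0.983, 0.186, 0.0, 0.0]
ft_force: [-0.2, -0.3, -2.0]
gripper_width: 0.0264
grip_force: 25.0
```

```bash
python3 - <<'E'
from h import *
from plant import grab_frame,read_state
s=read_state();print(s["tool_pos"],s["gripper_width"],s["grip_force"])
f=grab_frame("scene");np.savez("s3.npz",**f)
i=f["color"][110:230,150:290,::-1];cv2.imwrite("pics/s3.png",cv2.resize(i,None,fx=5,fy=5,interpolation=cv2.INTER_CUBIC))
E
```

```text
[ 0.53328739 -0.18598792  0.15781168] 0.02636950464776822 24.995800852775574
```

View pics/s3.png

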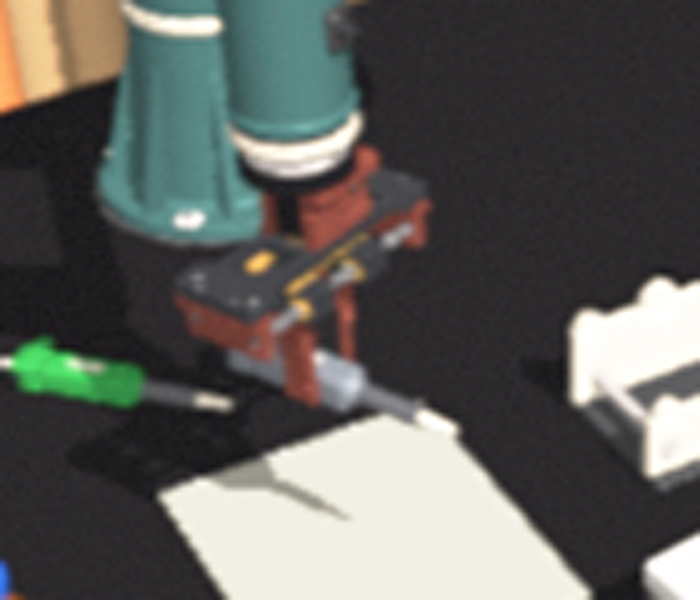

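The pipette is held level, with its tip at crop (457,435) and handle front at about (360,385). Next I'll intersect those rays with the tool's vertical plane to get the in-hand offset.

```bash
python3 - <<'E'
from h import *
f=load("s3.npz");T=np.linalg.inv(f["world_to_cam"]);tcp=np.array([.5333,-.186,.1578]);a=np.array([np.cos(.374),np.sin(.374),0]);n=np.array([-a[1],a[0],0])
for nm,u,v in(("tip",458,435),("shaft end",418,412),("handle front",362,384)):
    u=150+u/5-.4;v=110+v/5-.4
    d=T[:3,:3]@np.linalg.solve(f["intrinsics"],[u,v,1]);o=T[:3,3];p=o+d*((tcp-o)@n)/(d@n)
    print(nm,"along",((p-tcp)@a).round(4),"dz",(p-tcp)[2].round(4))
# goal: origin at place_right, pitch .21; tool geometry: origin at tool-frame (-.014, 0, -.0077)
yaw=-.066;c=np.array([.549,.161]);w=R.from_euler("Z",yaw)
B=R.from_euler("ZY",[yaw,.21])*R.from_euler("x",np.pi)
O=np.r_[c,0]+w.apply([-.020,-.07,.082]);t=O-B.apply([-.014,0,-.0077]);print("O",O,"TCP",t)
for h in(.07,.03,.0):print(h,go(t+[0,0,h],yaw,.21))
E
```

```text
tip along 0.1142 dz 0.0077
shaft end along 0.0825 dz 0.0131
handle front along 0.0369 dz 0.0173
O [0.5244269  0.09247145 0.082     ] TCP [0.53648787 0.09167426 0.07155072]
0.07 (array([ 0.1749, -0.4279,  0.0257]), array([ 0.0145, -0.0655,  0.1395]), array([ 0.5326, -0.1857,  0.1569]))
0.03 (array([ 0.175 , -0.4278,  0.0924]), array([ 0.0145, -0.0655,  0.1395]), array([ 0.5326, -0.1857,  0.1569]))
0.0 (array([ 0.175 , -0.4278,  0.1424]), array([ 0.0145, -0.0655,  0.1395]), array([ 0.5326, -0.1857,  0.1569]))
```

The in-hand offset is as designed: origin 14–16 mm behind the TCP and axis 8 mm above it. Moving to a pose 70 mm above the right place.

Call:
{"op": "play_rows", "data": {
  "commands": [
    {"dx":0.018,"dy":-0.043,"dz":0.0,"wx":0.001,"wy":-0.007,"wz":0.014,"hand":0.1},
    {"dx":0.036,"dy":-0.086,"dz":0.0,"wx":0.003,"wy":-0.013,"wz":0.028,"hand":0.1},
    {"dx":0.054,"dy":-0.129,"dz":0.005,"wx":0.004,"wy":-0.02,"wz":0.042,"hand":0.1},
    {"dx":0.072,"dy":-0.172,"dz":0.008,"wx":0.006,"wy":-0.026,"wz":0.056,"hand":0.1},
    {"dx":0.09,"dy":-0.215,"dz":0.01,"wx":0.007,"wy":-0.033,"wz":0.07,"hand":0.1},
    {"dx":0.108,"dy":-0.258,"dz":0.013,"wx":0.009,"wy":-0.039,"wz":0.084,"hand":0.1},
    {"dx":0.126,"dy":-0.301,"dz":0.016,"wx":0.01,"wy":-0.046,"wz":0.098,"hand":0.1},
    {"dx":0.144,"dy":-0.344,"dz":0.02,"wx":0.012,"wy":-0.053,"wz":0.112,"hand":0.1},
    {"dx":0.16,"dy":-0.387,"dz":0.023,"wx":0.013,"wy":-0.059,"wz":0.126,"hand":0.1},
    {"dx":0.175,"dy":-0.428,"dz":0.0257,"wx":0.0145,"wy":-0.0655,"wz":0.1395,"hand":0.1}
  ]
}}

```text
time_s: 4.58
tool_pos: [0.5357, 0.0931, 0.1402]
ee_rot: [0.994, -0.034, -0.106, -0.003]
ft_force: [-0.5, -0.4, -1.5]
gripper_width: 0.0257
grip_force: 25.0
```

Call:
{"op": "play_rows", "data": {
  "commands": [
    {"dx":0,"dy":0,"dz":0,"wx":0,"wy":0,"wz":0,"hand":0.1},
    {"dx":0,"dy":0,"dz":0,"wx":0,"wy":0,"wz":0,"hand":0.1},
    {"dx":0,"dy":0,"dz":0,"wx":0,"wy":0,"wz":0,"hand":0.1},
    {"dx":0,"dy":0,"dz":0,"wx":0,"wy":0,"wz":0,"hand":0.1}
  ]
}}

```text
time_s: 4.92
tool_pos: [0.5366, 0.0905, 0.1416]
ee_rot: [0.994, -0.033, -0.105, -0.003]
ft_force: [0.1, -0.3, -1.2]
gripper_width: 0.0254
grip_force: 25.0
```

```bash
python3 - <<'E'
from h import *
from plant import grab_frame
for h in(.07,.025,.0,-.003):print(h,go(np.array([.5365,.0917,.0716])+[0,0,h],-.066,.21))
f=grab_frame("scene");np.savez("s4.npz",**f)
i=f["color"][100:250,220:370,::-1];cv2.imwrite("pics/s4.png",cv2.resize(i,None,fx=4,fy=4,interpolation=cv2.INTER_CUBIC))
E
```

```text
0.07 (array([-0.0003, -0.002 ,  0.0001]), array([ 0.0003,  0.    , -0.0001]), array([0.5366, 0.0905, 0.1416]))
0.025 (array([ 0.0154, -0.0021,  0.0734]), array([ 0.0003,  0.    , -0.0001]), array([0.5366, 0.0905, 0.1416]))
0.0 (array([ 0.0241, -0.0021,  0.1142]), array([ 0.0003,  0.    , -0.0001]), array([0.5366, 0.0905, 0.1416]))
-0.003 (array([ 0.0251, -0.0021,  0.1191]), array([ 0.0003,  0.    , -0.0001]), array([0.5366, 0.0905, 0.1416]))
```

View pics/s4.png

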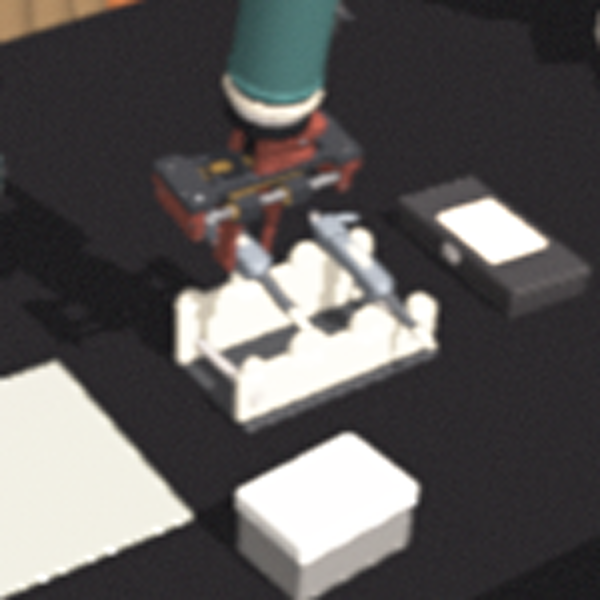

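The pipette hangs above the right place, sloping to its tip at crop (310,325). The other pipette is clear of it. Lowering straight down.

Call:
{"op": "play_rows", "data": {
  "commands": [
    {"dx":0.003,"dy":-0.002,"dz":0.016,"wx":0,"wy":0,"wz":0,"hand":0.1},
    {"dx":0.007,"dy":-0.002,"dz":0.033,"wx":0,"wy":0,"wz":0,"hand":0.1},
    {"dx":0.0105,"dy":-0.002,"dz":0.05,"wx":0,"wy":0,"wz":0,"hand":0.1},
    {"dx":0.014,"dy":-0.002,"dz":0.066,"wx":0,"wy":0,"wz":0,"hand":0.1},
    {"dx":0.017,"dy":-0.002,"dz":0.08,"wx":0,"wy":0,"wz":0,"hand":0.1},
    {"dx":0.019,"dy":-0.002,"dz":0.09,"wx":0,"wy":0,"wz":0,"hand":0.1},
    {"dx":0.021,"dy":-0.002,"dz":0.1,"wx":0,"wy":0,"wz":0,"hand":0.1},
    {"dx":0.0225,"dy":-0.002,"dz":0.107,"wx":0,"wy":0,"wz":0,"hand":0.1},
    {"dx":0.0225,"dy":-0.002,"dz":0.107,"wx":0,"wy":0,"wz":0,"hand":0.1},
    {"dx":0.0225,"dy":-0.002,"dz":0.107,"wx":0,"wy":0,"wz":0,"hand":0.1}
  ]
}}

```text
time_s: 5.8
tool_pos: [0.537, 0.0927, 0.0765]
ee_rot: [0.994, -0.033, -0.104, -0.003]
ft_force: [0.6, -0.3, -0.3]
gripper_width: 0.0259
grip_force: 25.0
```

```bash
python3 - <<'E'
from h import *
from plant import grab_frame
print(go([.5365,.0917,.0716],-.066,.21))
f=grab_frame("top");np.savez("t5.npz",**f)
i=f["color"][140:220,150:260,::-1];a=cv2.resize(i,None,fx=5,fy=5,interpolation=cv2.INTER_CUBIC)
i=grab_frame("scene")["color"][130:210,255:335,::-1];b=cv2.resize(i,(250,250),interpolation=cv2.INTER_CUBIC)
b=cv2.copyMakeBorder(b,0,150,0,0,cv2.BORDER_CONSTANT)
cv2.imwrite("pics/t5.png",np.hstack([a,b]))
E
```

```text
(array([0.001 , 0.0018, 0.0082]), array([ 0.0001, -0.0002,  0.    ]), array([0.537 , 0.0927, 0.0765]))
```

View pics/t5.png

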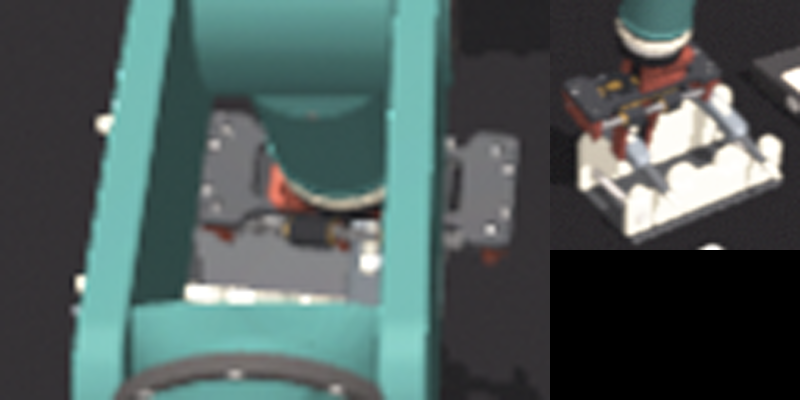

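The top view is blocked by the arm. The scene inset shows the shaft entering the right notch between its lands at about (668,190). Lowering the last millimetres in small steps.

Call:
{"op": "play_rows", "data": {
  "commands": [
    {"dx":0.001,"dy":0.001,"dz":0.002,"wx":0,"wy":0,"wz":0,"hand":0.1},
    {"dx":0.001,"dy":0.001,"dz":0.004,"wx":0,"wy":0,"wz":0,"hand":0.1},
    {"dx":0.001,"dy":0.001,"dz":0.006,"wx":0,"wy":0,"wz":0,"hand":0.1},
    {"dx":0.001,"dy":0.001,"dz":0.0075,"wx":0,"wy":0,"wz":0,"hand":0.1},
    {"dx":0.001,"dy":0.001,"dz":0.0075,"wx":0,"wy":0,"wz":0,"hand":0.1},
    {"dx":0.001,"dy":0.001,"dz":0.0075,"wx":0,"wy":0,"wz":0,"hand":0.1}
  ]
}}

```text
time_s: 6.4
tool_pos: [0.5366, 0.0921, 0.0721]
ee_rot: [0.994, -0.033, -0.104, -0.003]
ft_force: [0.6, 0.9, -1.3]
gripper_width: 0.0257
grip_force: 25.0
```

Call:
{"op": "play_rows", "data": {
  "commands": [
    {"dx":0,"dy":0,"dz":0.001,"wx":0,"wy":0,"wz":0,"hand":0.1},
    {"dx":0,"dy":0,"dz":0.002,"wx":0,"wy":0,"wz":0,"hand":0.1},
    {"dx":0,"dy":0,"dz":0.002,"wx":0,"wy":0,"wz":0,"hand":0.1},
    {"dx":0,"dy":0,"dz":0.002,"wx":0,"wy":0,"wz":0,"hand":0.1}
  ]
}}

```text
time_s: 6.73
tool_pos: [0.5366, 0.0921, 0.0712]
ee_rot: [0.994, -0.033, -0.104, -0.003]
ft_force: [0.6, -0.8, 1.6]
gripper_width: 0.026
grip_force: 25.0
```

Call:
{"op": "play_rows", "data": {
  "commands": [
    {"dx":0,"dy":0,"dz":0.001,"wx":0,"wy":0,"wz":0,"hand":0.1},
    {"dx":0,"dy":0,"dz":0.002,"wx":0,"wy":0,"wz":0,"hand":0.1},
    {"dx":0,"dy":0,"dz":0.002,"wx":0,"wy":0,"wz":0,"hand":0.1},
    {"dx":0,"dy":0,"dz":0.002,"wx":0,"wy":0,"wz":0,"hand":0.1}
  ]
}}

```text
time_s: 7.07
tool_pos: [0.5366, 0.0921, 0.0709]
ee_rot: [0.994, -0.033, -0.104, -0.003]
ft_force: [-0.2, 0.0, 9.4]
gripper_width: 0.0259
grip_force: 25.0
```

Contact came at the expected height. Easing the load, then releasing softly.

Call:
{"op": "play_rows", "data": {
  "commands": [
    {"dx":0,"dy":0,"dz":-0.0015,"wx":0,"wy":0,"wz":0,"hand":0.1},
    {"dx":0,"dy":0,"dz":-0.0015,"wx":0,"wy":0,"wz":0,"hand":0.1},
    {"dx":0,"dy":0,"dz":-0.0015,"wx":0,"wy":0,"wz":0,"hand":0.1}
  ],
  "newtons": 6
}}

```text
time_s: 7.32
tool_pos: [0.5366, 0.0922, 0.071]
ee_rot: [0.994, -0.033, -0.104, -0.003]
ft_force: [-0.2, 0.3, 5.7]
gripper_width: 0.0261
grip_force: 6.0
```

Call:
{"op": "play_rows", "data": {
  "commands": [
    {"dx":0,"dy":0,"dz":0,"wx":0,"wy":0,"wz":0,"hand":0.31},
    {"dx":0,"dy":0,"dz":0,"wx":0,"wy":0,"wz":0,"hand":0.33},
    {"dx":0,"dy":0,"dz":0,"wx":0,"wy":0,"wz":0,"hand":0.36},
    {"dx":0,"dy":0,"dz":0,"wx":0,"wy":0,"wz":0,"hand":0.4},
    {"dx":0,"dy":0,"dz":0,"wx":0,"wy":0,"wz":0,"hand":0.45},
    {"dx":0,"dy":0,"dz":0,"wx":0,"wy":0,"wz":0,"hand":0.5},
    {"dx":0,"dy":0,"dz":0,"wx":0,"wy":0,"wz":0,"hand":0.55},
    {"dx":0,"dy":0,"dz":0,"wx":0,"wy":0,"wz":0,"hand":0.55},
    {"dx":0,"dy":0,"dz":0,"wx":0,"wy":0,"wz":0,"hand":0.55}
  ]
}}

```text
time_s: 8.07
tool_pos: [0.5363, 0.0921, 0.0706]
ee_rot: [0.994, -0.033, -0.104, -0.003]
ft_force: [0.2, 0.6, -0.5]
gripper_width: 0.0483
grip_force: 0.0
```

Retreating along the tool axis (straight off the pipette), then away so the cameras can see.

Call:
{"op": "play_rows", "data": {
  "commands": [
    {"dx":0,"dy":0,"dz":-0.02,"wx":0,"wy":0,"wz":0,"hand":0.55},
    {"dx":0,"dy":0,"dz":-0.05,"wx":0,"wy":0,"wz":0,"hand":0.55},
    {"dx":0,"dy":0,"dz":-0.09,"wx":0,"wy":0,"wz":0,"hand":0.55},
    {"dx":0,"dy":0,"dz":-0.14,"wx":0,"wy":0,"wz":0,"hand":0.55},
    {"dx":0,"dy":0.05,"dz":-0.2,"wx":0,"wy":0,"wz":0,"hand":0.55},
    {"dx":0,"dy":0.11,"dz":-0.22,"wx":0,"wy":0,"wz":0,"hand":0.55},
    {"dx":0,"dy":0.17,"dz":-0.22,"wx":0,"wy":0,"wz":0,"hand":0.55},
    {"dx":0,"dy":0.23,"dz":-0.22,"wx":0,"wy":0,"wz":0,"hand":0.55},
    {"dx":0,"dy":0.29,"dz":-0.22,"wx":0,"wy":0,"wz":0,"hand":0.55},
    {"dx":0,"dy":0.35,"dz":-0.22,"wx":0,"wy":0,"wz":0,"hand":0.55}
  ]
}}

```text
time_s: 8.9
tool_pos: [0.5495, -0.1208, 0.2002]
ee_rot: [0.994, -0.033, -0.104, -0.003]
ft_force: [0.4, -0.1, -0.1]
gripper_width: 0.048
grip_force: 0.0
```

Call:
{"op": "play_rows", "data": {
  "commands": [
    {"dx":0,"dy":0.06,"dz":0,"wx":0,"wy":0,"wz":0,"hand":0.55},
    {"dx":0,"dy":0.12,"dz":0,"wx":0,"wy":0,"wz":0,"hand":0.55},
    {"dx":0,"dy":0.18,"dz":0,"wx":0,"wy":0,"wz":0,"hand":0.55},
    {"dx":0,"dy":0.24,"dz":0,"wx":0,"wy":0,"wz":0,"hand":0.55},
    {"dx":0,"dy":0.24,"dz":0,"wx":0,"wy":0,"wz":0,"hand":0.55},
    {"dx":0,"dy":0.24,"dz":0,"wx":0,"wy":0,"wz":0,"hand":0.55}
  ]
}}

```text
time_s: 9.4
tool_pos: [0.5399, -0.2646, 0.1996]
ee_rot: [0.994, -0.034, -0.104, -0.004]
ft_force: [-0.4, 0.8, -0.2]
gripper_width: 0.0481
grip_force: 0.0
```

```bash
python3 - <<'E'
from h import *
from plant import grab_frame
f=grab_frame("top");g=grab_frame("scene");np.savez("t6.npz",**f);np.savez("s6.npz",**g)
a=cv2.resize(f["color"][140:220,160:260,::-1],None,fx=4,fy=4,interpolation=cv2.INTER_CUBIC)
b=cv2.resize(g["color"][130:210,255:355,::-1],None,fx=4,fy=4,interpolation=cv2.INTER_CUBIC)
cv2.imwrite("pics/t6.png",np.hstack([a,b]))
E
```

```text
(no output)
```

View pics/t6.png

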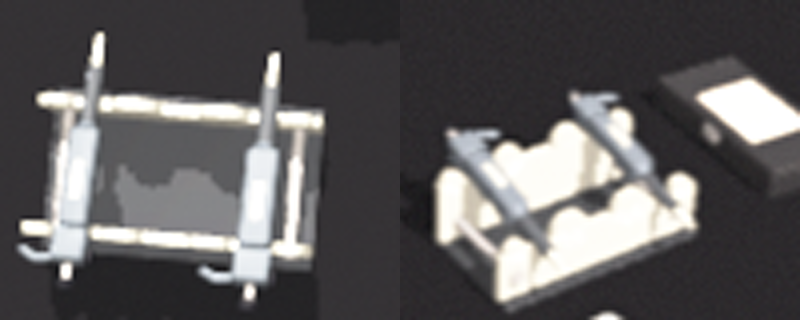

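Both views show the pipette lying in the right place like its neighbour: shaft in the lower notch, handle on the taller plate, tip at crop (275,54), button at (249,297). Checking the numbers.

```bash
python3 - <<'E'
from h import *
f=load("t6.npz");w=R.from_euler("Z",-.066).inv()
for nm,u,v,h in(("tip",275,53,.055),("button",249,300,.099),("front of handle c",260,149,.079),("other tip",99,33,.055),("other button",66,279,.099)):
    p=ray(f,160+u/4-.4,140+v/4-.4,h);print(nm,(w.apply(p-[.549,.161,0])*1e3).round(1))
E
```

```text
tip [103.9 -69.1  55. ]
button [-94.8 -69.6  99. ]
front of handle c [ 23.7 -66.1  79. ]
other tip [108.6  73.8  55. ]
other button [-90.2  72.4  99. ]
```

The tip sits at x = 104 mm and y = -69 mm in the stand frame, within a few mm of nominal.

```bash
python3 -c "
from plant import job_done
print(job_done())"
```

```text
the job is handed in; nothing more can be done
None
```

The grey pipette now lies in the stand's right-hand place, sloping down to its tip and within a few millimetres of nominal, with the other pipette left alone; I handed the job in with the robot clock at about 9.5 s, and no verdict came back.

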